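# Snap down the sheet clip and hold a try square in the fence corner of a leather board

## Task

Press the hinged steel hold-down plate on the leather-carving board down onto the sheet until its catch snaps and keeps it shut. Then take the wooden-stocked try square from the bench, lay it flat on the board with its outer heel in the corner of the two wooden rails (stock along the side rail, blade along the far rail), press it into the corner until both outer faces touch, and finish while still holding it pressed firmly against both rails; do not let go. Leave the weight and the punch on the board and the mallet beside it where they are.

Things in the scene. Friction and masses are not known exactly. Their poses are not given: they have to be found in the camera images.
- board: Leather-carving board, fixed to the bench: dark wood slab with a green hide glued on, 260 mm (its x) by 300 mm (its y), top surface (hide) 30 mm above its origin, which is the centre of its underside. A white sheet (flat, glued) lies under the hold-down plate. x points away from the robot, y to the left, turned by the board's yaw (within 0.22 rad).
- corner (a point): Inside corner of the two rails, at the level of the hide; 112 mm along x and 132 mm along y from the board's origin, 30 mm up. The seated square's heel goes here.
- side_rail: Fixed light-wood rail along the board's left (+y) edge, 260 long (along board x), 18 wide, 12 high above the hide. Its origin is the centre of its underside, its inner face 9 mm towards -y from that. Waxed, slides easily. The stock's outer face must touch it.
- far_rail: Fixed light-wood rail along the board's far (+x) edge, 282 long (along board y), 18 wide, 12 high above the hide. Its origin is the centre of its underside, its inner face 9 mm towards -x. Waxed, slides easily. The blade's outer edge must touch it.
- clip (a joint): Hinge angle of the steel hold-down plate, rad: 0 = shut, flat over the sheet; starts lifted by 0.45 to 0.75, stops at 1.0. Turns about the board's x axis, hinge on the board's right (-y) side. It stays where left while open (about 1 N moves it); over the last 0.15 rad its lip must be pushed past a sprung nose, about 9 N at clip_press; the nose then keeps it shut.
- clip_hinge (a point): Middle of the plate's hinge axis: board x -20, y -138 mm, 10 mm above the hide. Plate 60 mm wide (board x), 4 thick, reaches 88 mm from the axis; shut, it points along board +y with its upper face level with the axis (rounded lip 2 mm prouder). The nose's steel block beyond the lip, fixed: 34 by 14 mm, 21 high above the hide, its nearer face 94 mm from the axis.
- clip_press (a point): Point on the plate's upper face 52 mm from the hinge axis, in the middle of its width: a good place to push down; moves with the plate. Its frame's z is the plate's normal.
- square: Loose try square, 220 g (may vary by 30 %), lying flat on the bench. Origin: the outer heel corner, at the underside. Dark wooden stock along its -x: 130 long, 24 wide (y from 0 to -24), 16 high. Steel blade along its -y: out to 180 mm from the heel, 30 wide (x from 0 to -30), 5 thick, flush with the underside. The outer faces are its x = 0 plane (blade) and y = 0 plane (stock). Seated, its axes are parallel to the board's axes, the same way round.
- square_grip (a point): Centre of the grip ridge standing on the stock, 34 mm above the square's underside, at square x -70, y -14 mm. The ridge is 60 long (square x), 16 wide (square y) and rises from 16 to 46 mm above the underside; pinch it across its 16 mm. It stands 6 mm inside the stock's outer face: once seated, a finger there overhangs the 12 mm high side rail, so grip with the tips 15 mm or more above the square's underside.
- weight: Brass knob weight, 42 mm across, 42 high, standing on the board; origin under its centre. Leave alone.
- punch: Steel stamping punch, 93 mm long along its y, 8 thick, lying on the board near its front edge; origin under its middle. Leave alone.
- mallet: Wooden mallet lying on the bench to the right, head 64 mm thick and 105 long, handle 230 long along its -x; origin under the head. Leave alone.
Mind the look-alikes: they are no part of the job. What is shaped like the square but blue or purple is not meant.

How it is judged (in metres and radians):
On the way, in this order (a step that is already met when the one before it is completed fails the run):
1. the hold-down plate is shut and held by its catch, nothing touching it (value of joint clip below 0.06 rad and contact force between each of the fingers, the arm and board below 0.3 N), for 0.2 s.
2. the square lies flat in the corner, pressed by the arm against both rails (horizontal distance between square and corner below 0.004 m and z of square in the frame of board between 0.026 and 0.034 m and angle between the x axis of square and the x axis of board, either way round below 0.03 rad and x of square_grip in the frame of board below 0.06 m and y of square_grip in the frame of board above 0.1 m and angle between square's own z axis and vertical below 0.04 rad and contact force between square and side_rail above 1 N and contact force between square and far_rail above 1 N and (contact force between square and the fingers above 1 N or contact force between square and the arm above 1 N)), for 0.3 s.
At the end, for the whole second after the job is handed in: Plate shut (under 0.06 rad). Square flat on the hide, heel within 4 mm of the rails' inside corner, square to the board within 0.03 rad, at rest, and still pressed by the arm: over 1 N on the side rail, over 1 N on the far rail, over 1 N from the arm (all of step 2 and value of joint clip below 0.06 rad and linear speed of square below 0.01 m/s); the arm keeps its last pose, push and grip.
It fails at once if the weight or the punch on the board is pushed more than 30 mm from its place, or the weight tipped over (distance of any of weight, punch from where it was at the start of the episode above 0.03 m or angle between weight's own z axis and vertical above 0.7 rad).
It fails at once if the mallet is pushed more than 30 mm from its place (distance of mallet from where it was at the start of the episode above 0.03 m).
It also fails if it takes over 59 s, if anything falls off the work surface, if the arm or the gripper's body presses on something with over 40 N, if the wrist force passes 120 N, or if a joint passes its speed limit or range.

## Robot

A 6-joint arm with a two-finger parallel gripper is mounted at the origin on the work surface. World frame = base frame: x ahead of the robot, y to its left, z up, the work surface at z = 0. Lengths are in mm, angles in rad, forces in N, time in s.
With the tool pointing down it reaches from about 275 to 750 mm from the base axis. Payload 10.2 kg.
Tool frame: the origin (TCP) lies at the very end of the fingers, on their centre line; the grasp point (between the pads) lies 19 mm behind it; z points along the fingers, y is the line along which they close (so a half turn about z gives the same grasp; the last joint's range is limited). The gripper opens to 85 mm and grips with 20 to 120 N. Pads are 22 mm wide; open, the fingers measure 114 mm over their backs; the gripper's body (76 mm by 85 mm) begins 54 mm behind the grasp point. The pads swing forward as they close: fully open they stand 13 mm farther back than shut.
Start: joints at [0.944, 0.313, 1.498, -0, 1.331, -0.223], TCP at [206.294, 482.777, 231.294] pointing down, gripper open.
Joint ranges: [-2.94, 2.94], [-0.97, 2.17], [0.19, 2.56], [-1.23, 4.37], [0.02, 3.11], [-2.88, 2.88]. Speed limits (rad/s): [2.39, 2.39, 3.01, 3.14, 3.14, 3.14].

## Interface

Orientations are given as a unit quaternion [w, x, y, z].
In Python, from rig import ctrl, optics gives the robot as it stands. The module is installed in compiled form; this text tells all that it offers.
- The arm moves only by the shell command python3 -m handwheel 'ROWS' [FORCE]. ROWS is JSON, a list that holds one entry, the list of rows, each a list of 5 numbers: the gripper command: -1 is fully open, 1 is shut, values between are in proportion, then the shift along the world's x, y, z in units of 50 mm (1.0 is 50 mm), then the turn about the world's z in units of 8 degrees (1.0 is 8 degrees). In form: [[[gripper, tx, ty, tz, twist], ...]]. A call has 1 to 10 rows; each row shifts and turns the commanded pose from where the row before left it; what a row does not reach is not made up. A row lasts 1/10 s, in which the tool goes at most 50 mm and 8.59 degrees, less where a joint would pass 70% of its speed; a pose out of reach is approached as far as the arm can. A call is refused whole if a number of a shift passes 1 or a number of a turn 1, either way. A call with a gripper value outside its range is refused whole. The fingers move at their own pace and stop on an object; FORCE is the grip in N (left out, the last holds). Time passes only in rows, so rows that do not move let the fingers close. It gives the time, the measured TCP pose, the force, the opening and the grip force at its end, in the units of the state.
- ctrl.sense(): the state, without advancing time (a new reading comes with each control period).
- optics.capture(name): name is "side" or "top"; returns a dict with "img" (400x640x3 uint8, blue, green, red), "K" (3x3 intrinsics, pixels), "R" (3x3) and "t" (3): a world point X has camera coordinates R X + t. Camera axes: x right, y down, z forward; pixel columns grow to the right and rows downward; lengths in mm; the calibration is good to about 2 mm. A picture is of the moment at which its call begins. There is no depth.
- ctrl.finish_job(): hands the job in; it is judged then, once.
The state is a dict: "time_s": time; "joints": joint angles; "dq": joint speeds; "tau": joint torques, N m; "eef_pos": TCP position; "ee_rot": TCP orientation; "force": force on the tool from outside, world axes, zero at the start; "wrist_torque": the same for the moment, N m; "grip_width": opening from 0.0 (shut) to 1.0 (fully open); "grip_force": force on a finger pad.
Only numpy, scipy, OpenCV 4.12 (cv2) and the standard library are available. Lean on these libraries where they do the work, as an engineer would, in place of code of your own. Each camera call takes 0.05 s, during which the arm holds its last target. There are 200 camera calls.

## Working session

There is one attempt and no reset: what is moved stays moved. The work goes in short steps, Python scripts to look and compute and a shell command to move; the robot and the scene stay as the last step left them, time stands still between calls to the robot, and variables do not carry over. Pictures are saved under pics/ and viewed, at most 10 in all, crops included, and the job is handed in when it is done.

```bash
mkdir -p pics
python3 - <<'E'
from rig import ctrl, optics
import cv2,pickle
s=ctrl.sense();print(s)
for n in("top","side"):
    d=optics.capture(n);cv2.imwrite(f"pics/{n}0.png",d["img"]);pickle.dump(d,open(n+".pkl","wb"));print(n,d["K"],d["R"],d["t"])
E
```

```text
{'time_s': 0.0, 'joints': array([ 9.43604861e-01,  3.13453740e-01,  1.49841743e+00,  1.53865129e-05,
        1.33098586e+00, -2.23386411e-01]), 'dq': array([ 0.00043996, -0.00030153,  0.00140881, -0.00101789,  0.00021122,
       -0.00037917]), 'tau': array([-1.92008392e-04, -4.12268221e+01, -2.59742671e+01, -1.77320512e-04,
        4.19973512e-03,  2.05705192e-05]), 'eef_pos': array([206.1366475 , 482.5716799 , 230.74055468]), 'ee_rot': array([-2.67637776e-04,  2.00535328e-01,  9.79686267e-01, -5.72791344e-04]), 'force': array([-0.94065526, -0.44850515,  0.12099637]), 'wrist_torque': array([ 0.00282886, -0.01293916,  0.01371614]), 'grip_force': 0.0, 'grip_width': 0.9988391241140898}
top [[374.16384272   0.         317.29953589]
 [  0.         374.16384272 203.78047394]
 [  0.           0.           1.        ]] [[ 0.00264573 -0.99934458  0.03610283]
 [-0.98764395 -0.00826841 -0.1564962 ]
 [ 0.15669214 -0.0352427  -0.9870185 ]] [ -43.48484657  527.9973549  1000.78936566]
side [[494.01999655   0.         327.06107251]
 [  0.         494.01999655 194.00540681]
 [  0.           0.           1.        ]] [[ 0.81746535 -0.57560688  0.02066682]
 [-0.26353368 -0.40568862 -0.87519526]
 [ 0.5121527   0.7099954  -0.48332819]] [-411.8191385   185.70788136 1178.22332067]
```

View pics/top0.png

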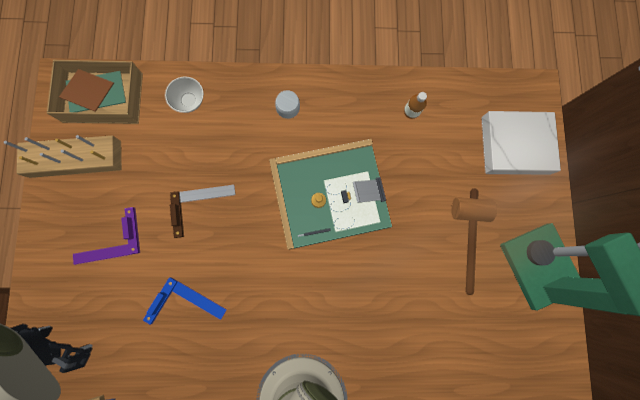

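View pics/side0.png

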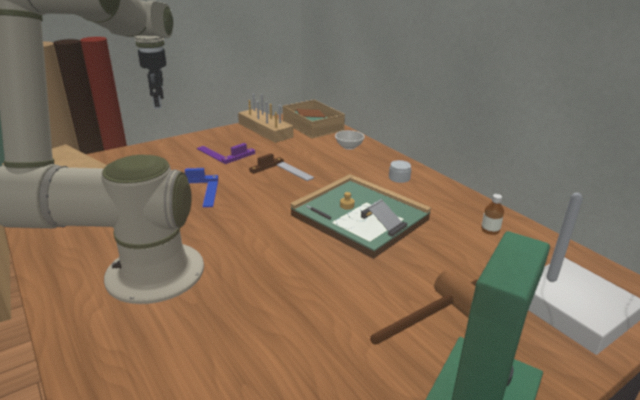

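The top view shows the board around (332,195), its rail corner at about (272,160), the plate at (368,190) and the weight at (318,200). The real brown/steel square has its heel near (172,193). The purple and blue ones are decoys. Next I'll zoom in and measure.

```bash
cat > h.py <<'E'
import numpy as np,cv2
def ray(d,u,v,z):
    K,R,t=d["K"],d["R"],d["t"];c=-R.T@t;r=R.T@np.linalg.inv(K)@[u,v,1.];return c+r*(z-c[2])/r[2]
def proj(d,X):
    p=d["K"]@(d["R"]@np.array(X,float)+d["t"]);return p[:2]/p[2]
E
python3 - <<'E'
import pickle,cv2,numpy as np
from h import *
d=pickle.load(open("top.pkl","rb"));im=d["img"];hsv=cv2.cvtColor(im,cv2.COLOR_BGR2HSV)
for p in[(290,215),(278,180),(330,150),(200,192),(176,205),(370,190),(300,300),(340,215)]:print(p,hsv[p[1],p[0]])
a=cv2.resize(im[130:260,260:400],None,fx=4,fy=4,interpolation=cv2.INTER_CUBIC)
b=cv2.resize(im[170:255,160:250],None,fx=5,fy=5,interpolation=cv2.INTER_CUBIC)
cv2.imwrite("pics/a.png",a);cv2.imwrite("pics/b.png",b)
E
```

```text
(290, 215) [ 75  76 131]
(278, 180) [ 17 118 190]
(330, 150) [ 18 117 185]
(200, 192) [110   9 166]
(176, 205) [ 12 140  42]
(370, 190) [108  10 134]
(300, 300) [ 14 153 153]
(340, 215) [ 38  13 227]
```

View pics/a.png

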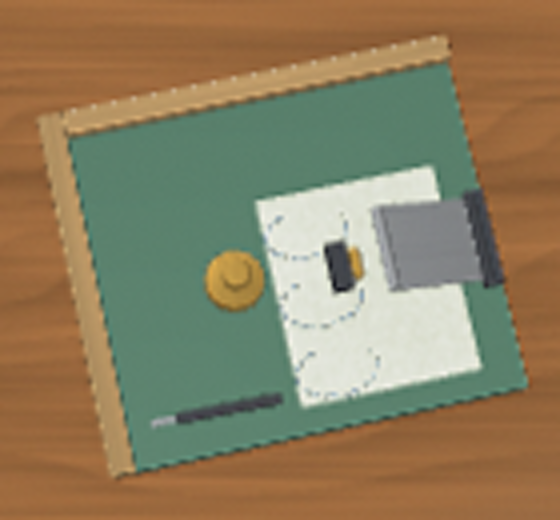

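View pics/b.png

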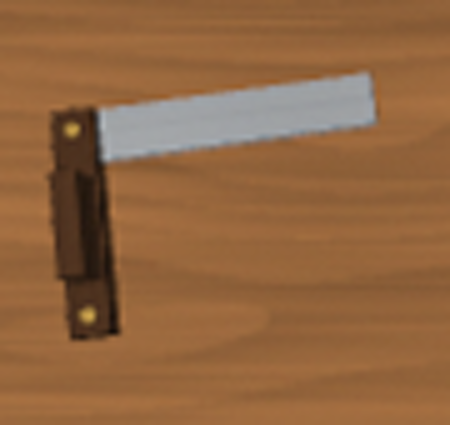

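Crop a: the inner rail corner is at (70,138), the plate lip at (385,245), the nose block at (340,265) and the weight at (235,278). Crop b: the blade tip is at (370,71)-(376,122), and the ridge top spans (52,170)-(85,280). Now I'll fit both poses.

```bash
cat > fit.py <<'E'
import pickle
from h import *
def rigid(L,W):
    L,W=np.array(L,float),np.array(W,float)[:,:2];a,b=L-L.mean(0),W-W.mean(0)
    th=np.arctan2((a[:,0]*b[:,1]-a[:,1]*b[:,0]).sum(),(a*b).sum());c,s=np.cos(th),np.sin(th);R=np.array([[c,-s],[s,c]])
    t=W.mean(0)-R@L.mean(0);return th,R,t,np.linalg.norm(L@R.T+t-W,axis=1)
E
python3 - <<'E'
from fit import *
d=pickle.load(open("top.pkl","rb"));ds=pickle.load(open("side.pkl","rb"))
print("cam",-d["R"].T@d["t"])
A=[(70,138,112,132),(450,67,112,-150),(527,387,-130,-150),(133,470,-130,132)]
W=[ray(d,(u+.5)/4-.5+260,(v+.5)/4-.5+130,30) for u,v,_,_ in A]
th,R,t,r=rigid([a[2:] for a in A],W);print("board",th,t,r)
hinge=R@[-20,-138]+t
for n,p in dict(corner=(112,132),hinge=(-20,-138),press0=(-20,-86),grip=(42,118)).items():print(n,R@p+t)
# lip: crop (373,208),(390,292) lip edges -> angle from height along plane; upper face tip
for u,v,x in((374,208,10),(391,291,-50)):
  for a in np.arange(.3,1.,.1):
    X=np.r_[R@[x,-138+88*np.cos(a)]+t,40+88*np.sin(a)];q=proj(d,X);print(a.round(2),((q-[260,130]+.5)*4-.5).round(0),(u,v),proj(ds,X).round(0))
B=[(370,71,0,-180,5),(376,122,-30,-180,5),(98,108,0,-24,5),(103,160,-30,-24,5),(52,113,0,0,16),(72,339,-130,0,16),(52,170,-40,-6,46),(60,277,-100,-6,46)]
W=[ray(d,(u+.5)/5-.5+160,(v+.5)/5-.5+170,z) for u,v,_,_,z in B]
th,R2,t2,r=rigid([b[2:4] for b in B],W);print("square",th,t2,r,"grip",R2@[-70,-14]+t2)
wt=ray(d,(237)/4+260,(270)/4+130,60);print("weight",wt,R.T@(wt[:2]-t))
pickle.dump((th,R,t,R2,t2),open("pose.pkl","wb"))
X=[*(R@[112,132]+t),30];print("side check corner",proj(ds,X), "heel",proj(ds,[*t2,0]),"tip",proj(ds,[*(R2@[0,-180]+t2),5]),"hinge",proj(ds,[*hinge,40]))
cv2.imwrite("pics/c.png",cv2.resize(ds["img"][140:260,240:440],None,fx=4,fy=4,interpolation=cv2.INTER_CUBIC))
E
```

```text
cam [ 364.77261141   -3.8201271  1071.99712764]
board 0.20658183974100577 [562.0615156  -76.73473188] [1.39141148 1.96717372 1.98417948 0.70559135]
corner [644.60488138  75.43160069]
hinge [ 570.79271648 -215.9028537 ]
press0 [ 560.12670413 -165.00849074]
grip [578.96485765  47.37117865]
0.3 [358. 214.] (374, 208) [378. 204.]
0.4 [364. 211.] (374, 208) [379. 201.]
0.5 [371. 207.] (374, 208) [380. 199.]
0.6 [379. 203.] (374, 208) [382. 197.]
0.7 [388. 199.] (374, 208) [384. 196.]
0.8 [398. 196.] (374, 208) [386. 195.]
0.9 [409. 192.] (374, 208) [388. 193.]
0.3 [377. 298.] (391, 291) [364. 211.]
0.4 [383. 295.] (391, 291) [365. 209.]
0.5 [390. 293.] (391, 291) [366. 207.]
0.6 [398. 289.] (391, 291) [368. 205.]
0.7 [408. 286.] (391, 291) [370. 204.]
0.8 [418. 283.] (391, 291) [372. 202.]
0.9 [429. 279.] (391, 291) [374. 201.]
square 0.15574438719471229 [562.99916466 377.17260665] [0.98434138 1.20269479 0.96140644 0.76750534 1.41480243 0.15834679
 1.82920913 1.00291241] grip [496.01803824 352.48397154]
weight [542.94999912 -45.27192229  60.        ] [-12.25164886  34.71391003]
side check corner [350.15088582 180.9080341 ] heel [279.01082483 161.0558477 ] tip [313.82391799 177.1506609 ] hinge [395.52936321 227.4491205 ]
```

View pics/c.png

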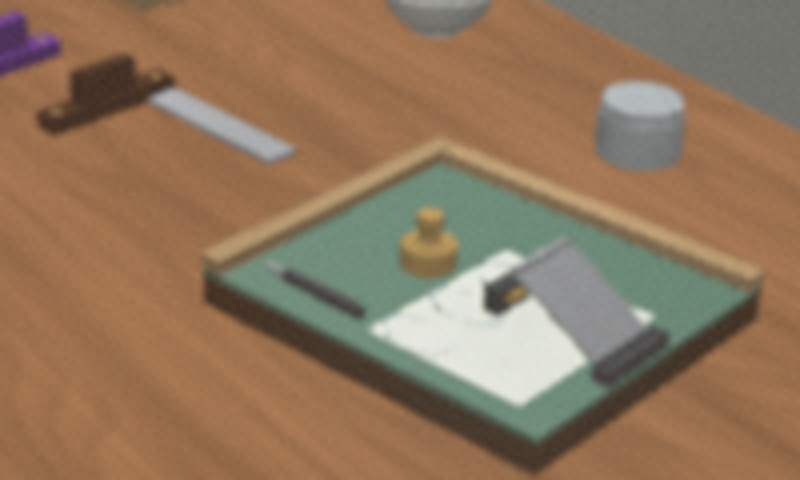

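The side view agrees with the fit. The corner projects to (350,181), which is where it appears, and the plate angle is about 0.52. I'll move above the press point with the fingers shut.

```bash
python3 -m handwheel '[[[1,0.47,-0.86,0,0.29],[1,0.47,-0.86,0,0.29],[1,0.47,-0.86,0,0.29],[1,0.47,-0.86,0,0.29],[1,0.47,-0.86,0,0.29],[1,0.47,-0.86,0,0.29],[1,0.47,-0.86,0,0.29],[1,0.47,-0.86,0,0.29],[1,0.47,-0.86,0,0.29],[1,0.47,-0.86,0,0.29]]]' 40; python3 -m handwheel '[[[1,0.47,-0.86,0,0.29],[1,0.47,-0.86,0,0.29],[1,0.47,-0.86,0,0.29],[1,0.47,-0.86,0,0.29],[1,0.47,-0.86,0,0.29],[1,0,0,0,0],[1,0,0,0,0]]]'
```

```text
time_s: 1.1
eef_pos: [441.8, 50.8, 231.3]
ee_rot: [-0.0, -0.001, 1.0, 0.0]
force: [0.9, 0.1, 1.6]
grip_width: 0.001
grip_force: 0.0
time_s: 1.8
eef_pos: [558.6, -162.6, 230.4]
ee_rot: [-0.001, -0.101, 0.995, 0.001]
force: [0.2, 1.0, -0.1]
grip_width: 0.002
grip_force: 0.0
```

```bash
python3 -m handwheel '[[[1,0.03,-0.05,-0.9,0],[1,0,0,-0.9,0],[1,0,0,-0.8,0],[1,0,0,-0.3,0],[1,0,0,-0.3,0],[1,0,0,-0.2,0],[1,0,0,0,0]]]'; python3 -m handwheel '[[[1,0,0,-0.1,0],[1,0,0,-0.1,0],[1,0,0,-0.05,0],[1,0,0,-0.05,0],[1,0,0,0,0]]]'
```

```text
time_s: 2.5
eef_pos: [559.6, -163.5, 60.6]
ee_rot: [-0.001, -0.102, 0.995, 0.001]
force: [-0.2, 0.1, 0.2]
grip_width: -0.0
grip_force: 0.0
time_s: 3.0
eef_pos: [560.4, -164.6, 46.9]
ee_rot: [0.0, -0.102, 0.995, 0.0]
force: [-1.7, 2.4, 4.8]
grip_width: -0.003
grip_force: 2.2
```

```bash
python3 -m handwheel '[[[1,0,0,-0.05,0],[1,0,0,-0.05,0],[1,0,0,-0.03,0],[1,0,0,0,0]]]'; python3 -m handwheel '[[[1,0,0,-0.04,0],[1,0,0,-0.02,0],[1,0,0,0,0]]]'
```

```text
time_s: 3.4
eef_pos: [560.3, -164.7, 40.0]
ee_rot: [0.0, -0.102, 0.995, -0.0]
force: [-0.9, 0.9, 3.5]
grip_width: -0.002
grip_force: 1.7
time_s: 3.7
eef_pos: [560.6, -164.8, 39.4]
ee_rot: [0.0, -0.102, 0.995, -0.0]
force: [-9.7, 5.1, 25.6]
grip_width: -0.001
grip_force: 12.8
```

```bash
python3 -m handwheel '[[[1,0,0,0.6,0],[1,0,0,0.9,0],[1,0,0,0.9,0],[1,0,0,0.6,0],[-1,-0.1,0.9,0,0],[-1,-0.12,0.95,0,0],[-1,-0.12,0.95,0,0],[-1,-0.12,0.95,0,0],[-1,-0.12,0.95,0,-0.05],[-1,-0.12,0.95,0,-0.05]]]'; python3 -m handwheel '[[[-1,-0.12,0.95,0,-0.05],[-1,-0.12,0.95,0,-0.05],[-1,-0.12,0.95,0,-0.05],[-1,-0.12,0.95,0,-0.05],[-1,-0.1,0.89,0,-0.05],[-1,0,0,0,0],[-1,0,0,0,0]]]'
python3 - <<'E'
from rig import optics
from fit import *
for n in("top","side"):
    d=optics.capture(n);pickle.dump(d,open(n+"1.pkl","wb"))
    if n=="top": a=cv2.resize(d["img"][130:260,150:400],None,fx=3,fy=3,interpolation=cv2.INTER_CUBIC)
    else: b=d["img"]
b=cv2.resize(b[140:260,240:440],None,fx=3,fy=3);o=np.zeros((390+0,0,3))
cv2.imwrite("pics/d.png",cv2.resize(np.vstack([np.pad(a,((0,0),(0,0),(0,0))),np.pad(b,((0,0),(0,150),(0,0)))])[:, :750],None,fx=.78,fy=.78))
E
```

```text
time_s: 4.7
eef_pos: [524.8, 119.5, 186.7]
ee_rot: [0.0, -0.094, 0.996, -0.0]
force: [0.4, -0.5, 0.1]
grip_width: 0.992
grip_force: 0.0
time_s: 5.4
eef_pos: [496.0, 352.7, 186.2]
ee_rot: [-0.0, -0.078, 0.997, -0.0]
force: [-0.0, -0.9, -0.6]
grip_width: 1.0
grip_force: 0.0
```

View pics/d.png

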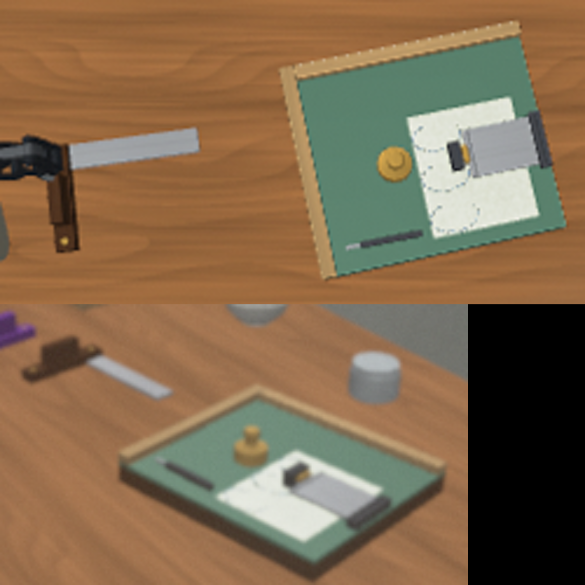

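The plate is shut, lying flat under the nose, and the square hasn't moved. Next I descend to the ridge with the fingertips about 20 mm up, and grip.

```bash
python3 -m handwheel '[[[-1,0,0,-0.9,0],[-1,0,0,-0.9,0],[-1,0,0,-0.7,0],[-1,0,0,-0.4,0],[-1,0,0,-0.3,0],[-1,0,0,-0.12,0],[-1,0,0,0,0]]]'; python3 -m handwheel '[[[1,0,0,0,0],[1,0,0,0,0],[1,0,0,0,0],[1,0,0,0,0],[1,0,0,0,0],[1,0,0,0,0]]]' 70
```

```text
time_s: 6.2
eef_pos: [496.6, 351.8, 20.8]
ee_rot: [-0.0, -0.077, 0.997, -0.0]
force: [0.3, -0.3, 0.6]
grip_width: 1.0
grip_force: 0.0
time_s: 6.8
eef_pos: [496.5, 352.5, 21.3]
ee_rot: [0.0, -0.077, 0.997, 0.0]
force: [-0.6, -0.3, 4.2]
grip_width: 0.173
grip_force: 69.1
```

```bash
python3 -m handwheel '[[[1,0,0,0.3,0],[1,0,0,0.7,0],[1,0,0,0.8,0],[1,0,0,0,0]]]'; python3 -m handwheel '[[[1,0.14,-0.64,0,0.036],[1,0.14,-0.64,0,0.036],[1,0.14,-0.65,0,0.036],[1,0.14,-0.65,0,0.036],[1,0.14,-0.65,0,0.036],[1,0.14,-0.65,0,0.036],[1,0.14,-0.65,0,0.036],[1,0.14,-0.65,0,0.036],[1,0.15,-0.65,0,0.036],[1,0.15,-0.63,0,0.036]]]'; python3 -m handwheel '[[[1,0,0,0,0],[1,0,0,0,0]]]'
python3 - <<'E'
from rig import optics,ctrl
from fit import *
im=[]
for n,(x,y,w,h) in dict(top=(240,110,170,140),side=(270,110,170,140)).items():
    d=optics.capture(n);pickle.dump(d,open(n+"2.pkl","wb"));im.append(cv2.resize(d["img"][y:y+h,x:x+w],None,fx=4,fy=4,interpolation=cv2.INTER_CUBIC))
cv2.imwrite("pics/e.png",im[0]);cv2.imwrite("pics/e2.png",im[1])
E
```

```text
time_s: 7.2
eef_pos: [498.5, 353.4, 117.0]
ee_rot: [0.005, -0.077, 0.997, 0.002]
force: [0.2, 0.0, -1.6]
grip_width: 0.178
grip_force: 68.6
time_s: 8.2
eef_pos: [567.0, 27.9, 110.6]
ee_rot: [-0.001, -0.102, 0.995, 0.0]
force: [0.8, 1.0, -2.0]
grip_width: 0.172
grip_force: 68.7
time_s: 8.4
eef_pos: [566.9, 29.1, 110.5]
ee_rot: [-0.001, -0.102, 0.995, 0.0]
force: [0.1, 0.5, -2.2]
grip_width: 0.173
grip_force: 68.9
```

View pics/e.png

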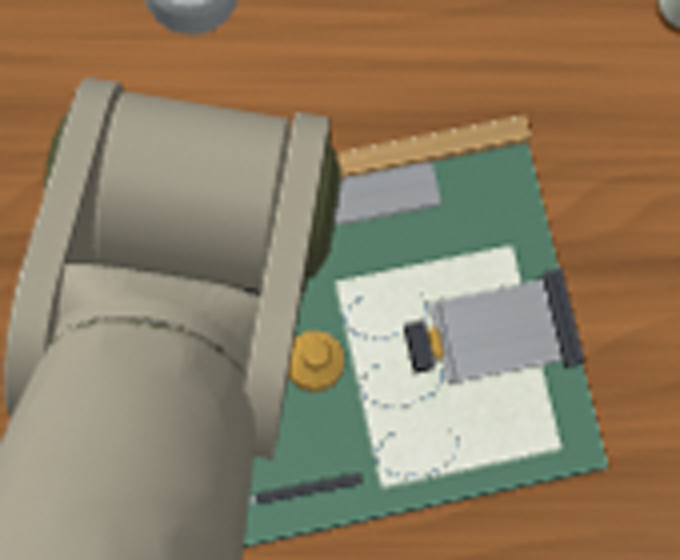

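View pics/e2.png

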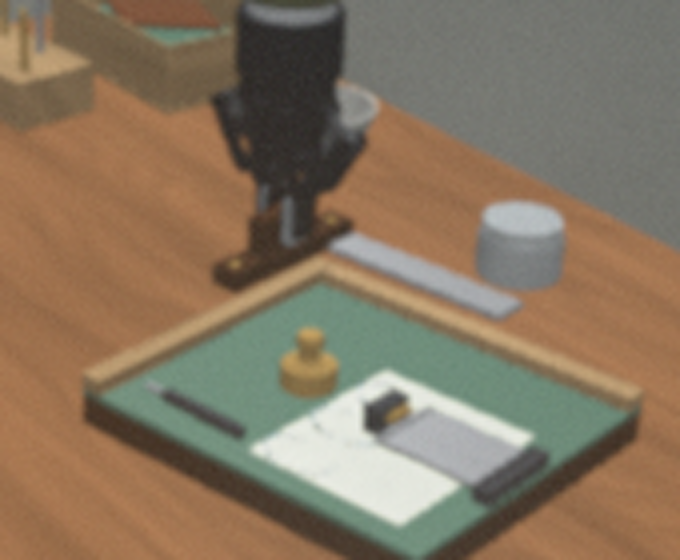

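The square is held level over the board. The blade tip is at (434,165)/(441,204) in the top crop and (522,301)/(501,315) in the side crop. I'll triangulate that to check the pose before lowering.

Run:
```python
from fit import *
_,R,t,_,_=pickle.load(open("pose.pkl","rb"))
d=pickle.load(open("top2.pkl","rb"));s=pickle.load(open("side2.pkl","rb"))
P=lambda d:d["K"]@np.c_[d["R"],d["t"]]
for a,b in(((434,165),(522,301)),((441,204),(501,315))):
    p=np.array([(a[0]+.5)/4-.5+240,(a[1]+.5)/4-.5+110]);q=np.array([(b[0]+.5)/4-.5+270,(b[1]+.5)/4-.5+110])
    X=cv2.triangulatePoints(P(d),P(s),p.reshape(2,1),q.reshape(2,1)).ravel();X=X[:3]/X[3]
    r=ray(d,*p,95);print("tri",X,"board",R.T@(X[:2]-t),"at z95 board",R.T@(r[:2]-t))
g=R.T@(np.array([566.9,29.1])-t);print("grip board",g,"expected tip",g+[70,-166])
# blade edge direction in top view
e=[ray(d,(u+.5)/4-.5+240,(v+.5)/4-.5+110,95)[:2] for u,v in((434,165),(342,181),(441,204),(336,222))]
for i in(0,2):v=R.T@(e[i+1]-e[i]);print("blade yaw err",np.arctan2(-v[0],v[1]))
# other side points, expected: stock near bottom end
```

```text
tri [ 665.65627242 -122.05227834   97.49822674] board [ 92.09676237 -65.60289641] at z95 board [ 92.41575469 -65.66704966]
tri [ 640.11223369 -127.5266088    96.08403249] board [ 65.9729767  -65.72134889] at z95 board [ 64.83815506 -64.4521389 ]
grip board [ 26.4439642  102.59199852] expected tip [ 96.4439642  -63.40800148]
blade yaw err -0.016063573743359302
blade yaw err -0.02026411090463957
```

Pose agrees to a few mm, level, with yaw error under 0.02. Now lowering.

```bash
python3 -m handwheel '[[[1,0,0,-0.5,0.1],[1,0,0,-0.4,0.05],[1,0,0,-0.1,0],[1,0,0,-0.04,0],[1,0,0,0,0]]]'; python3 -m handwheel '[[[1,0,0,-0.04,0],[1,0,0,-0.04,0],[1,0,0,-0.04,0],[1,0,0,0,0]]]'
```

```text
time_s: 9.0
eef_pos: [567.6, 29.7, 59.5]
ee_rot: [0.0, -0.113, 0.994, -0.0]
force: [-0.4, -0.3, -2.0]
grip_width: 0.172
grip_force: 68.9
time_s: 9.4
eef_pos: [567.2, 29.3, 52.6]
ee_rot: [-0.0, -0.113, 0.994, 0.0]
force: [-0.0, 0.8, -2.1]
grip_width: 0.173
grip_force: 68.9
```

```bash
python3 -m handwheel '[[[1,0,0,-0.02,0],[1,0,0,-0.02,0],[1,0,0,0,0]]]'; python3 -m handwheel '[[[1,-0.04,0.2,0,0],[1,-0.02,0.1,0,0],[1,0,0,0,0]]]'
```

```text
time_s: 9.7
eef_pos: [567.5, 29.2, 51.3]
ee_rot: [0.0, -0.113, 0.994, -0.0]
force: [-1.9, 0.2, 3.1]
grip_width: 0.169
grip_force: 69.5
time_s: 10.0
eef_pos: [564.5, 45.4, 51.3]
ee_rot: [0.001, -0.113, 0.994, 0.0]
force: [-1.4, 3.3, 6.2]
grip_width: 0.171
grip_force: 70.1
```

```bash
python3 -m handwheel '[[[1,-0.01,0.03,0,0],[1,0,0.02,0,0],[1,0,0,0,0]]]'; python3 -m handwheel '[[[1,0.1,0.02,0,0],[1,0.1,0.02,0,0],[1,0.05,0.01,0,0],[1,0,0,0,0]]]'
```

```text
time_s: 10.3
eef_pos: [564.3, 46.0, 51.3]
ee_rot: [0.001, -0.113, 0.994, -0.001]
force: [-0.1, -7.5, 6.5]
grip_width: 0.169
grip_force: 70.1
time_s: 10.7
eef_pos: [576.7, 48.6, 51.3]
ee_rot: [0.0, -0.112, 0.994, -0.001]
force: [-0.6, -5.8, 6.9]
grip_width: 0.172
grip_force: 70.2
```

```bash
python3 -m handwheel '[[[1,0.04,0.01,0,0],[1,0.04,0.01,0,0],[1,0,0,0,0]]]'; python3 -m handwheel '[[[1,0.04,0.01,0,0],[1,0.02,0.02,0,0],[1,0,0,0,0]]]'
```

```text
time_s: 11.0
eef_pos: [577.8, 49.2, 51.3]
ee_rot: [-0.004, -0.112, 0.994, -0.001]
force: [-19.6, -10.0, 18.7]
grip_width: 0.173
grip_force: 72.0
time_s: 11.3
eef_pos: [577.9, 49.3, 51.2]
ee_rot: [-0.008, -0.113, 0.994, -0.001]
force: [-36.5, -19.9, 29.5]
grip_width: 0.172
grip_force: 73.6
```

```bash
python3 -m handwheel '[[[1,-0.05,0,0.0,0],[1,-0.01,0.02,0,0],[1,0,0,0,0],[1,0,0,0,0]]]'
python3 - <<'E'
from rig import optics,ctrl
from fit import *
im=[]
for n,(x,y,w,h) in dict(top=(260,120,130,95),side=(280,150,130,95)).items():
    d=optics.capture(n);pickle.dump(d,open(n+"3.pkl","wb"));im.append(cv2.resize(d["img"][y:y+h,x:x+w],None,fx=6,fy=6,interpolation=cv2.INTER_CUBIC)[:,:])
cv2.imwrite("pics/f.png",cv2.resize(np.vstack(im),None,fx=.52,fy=.52,interpolation=cv2.INTER_AREA)); cv2.imwrite("pics/f2.png",im[1]);
s=ctrl.sense();print(s["force"],s["eef_pos"],s["wrist_torque"])
E
```

```text
time_s: 11.7
eef_pos: [577.9, 49.4, 51.3]
ee_rot: [-0.004, -0.113, 0.994, -0.002]
force: [-19.1, -22.7, 17.3]
grip_width: 0.174
grip_force: 71.8
[-17.93988709 -21.79653129  17.44560951] [577.94709481  49.42675104  51.2915218 ] [-3.52779998  2.85278197  0.00884849]
```

View pics/f2.png

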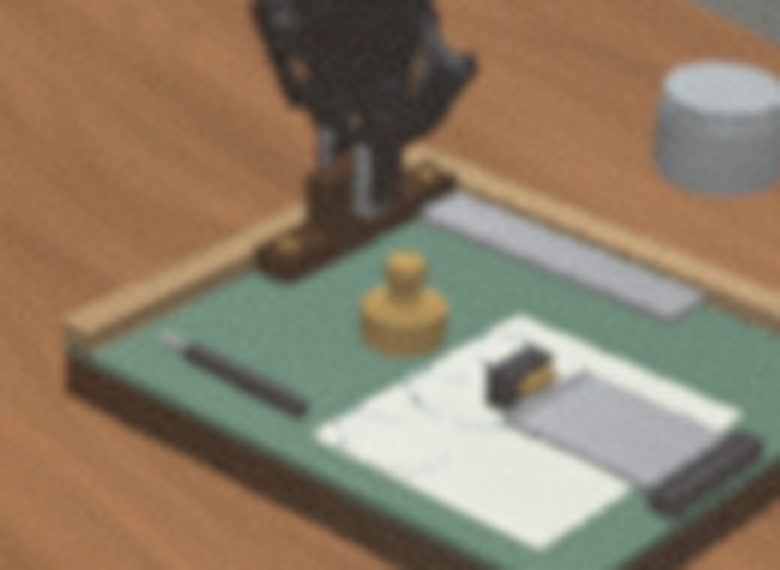

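View pics/f.png

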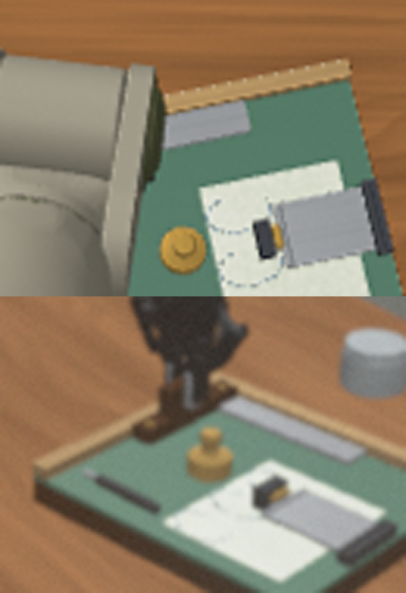

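The square is down near the corner and the blade runs along the far rail. The side crop has the blade tip at (705,293). I'll measure any gap and yaw error numerically.

Run:
```python
from fit import *
_,R,t,_,_=pickle.load(open("pose.pkl","rb"))
d=pickle.load(open("top3.pkl","rb"));im=d["img"]
hsv=cv2.cvtColor(im,cv2.COLOR_BGR2HSV)
for y in(-35,-20,0,15):
    a=proj(d,[*(R@[112,y]+t),30]);print("y",y,"base px",a.round(1),"top edge",proj(d,[*(R@[112,y]+t),42]).round(1),"blade top edge if seated",proj(d,[*(R@[112,y]+t),35]).round(1))
    u=int(round(a[0]));print("rows",int(a[1])-6,[tuple(hsv[v,u]) for v in range(int(a[1])-6,int(a[1])+5)] if 0 else [tuple(int(k) for k in hsv[v,u]) for v in range(int(a[1])-6,int(a[1])+5)])
# side-view blade tip / stock points
s=pickle.load(open("side3.pkl","rb"))
f=lambda x,y,z:((proj(s,[*(R@[x,y]+t),z])-[280,150]+.5)*6).round(0)
print("side pred tip outer",f(112,-48,35),"tip inner",f(82,-48,35),"heel top",f(112,132,46),"stock end inner top",f(-18,108,46),"bottom",f(-18,108,30),"end outer top",f(-18,132,46),"corner",f(112,132,42),"rail end",f(-130,132,42))
m=cv2.inRange(hsv,(90,0,100),(130,40,220))[130:175,300:345];n,l,st,c=cv2.connectedComponentsWithStats(m);print(st)
k=1+np.argmax(st[1:,4]);ys,xs=np.where(l==k)
for lo in(1,0):
    p=[(x,(ys[xs==x].min()-.5 if lo else ys[xs==x].max()+.5)) for x in range(xs.min()+3,xs.max()-3)]
    q=np.array([R.T@(ray(d,x+300,y+130,35)[:2]-t) for x,y in p]);print("edge x_board",np.median(q[:,0]),"slope",np.polyfit(q[:,1],q[:,0],1)[0],q[:,1].min(),q[:,1].max())
```

```text
y -35 base px [333.7 153.1] top edge [334.  151.9] blade top edge if seated [333.8 152.6]
rows 147 [(18, 116, 183), (17, 116, 184), (18, 117, 177), (18, 117, 181), (17, 118, 192), (18, 75, 140), (108, 9, 148), (105, 10, 156), (108, 8, 156), (108, 8, 156), (108, 8, 152)]
y -20 base px [328.6 154. ] top edge [328.9 152.8] blade top edge if seated [328.7 153.5]
rows 148 [(18, 116, 185), (18, 115, 188), (18, 116, 180), (17, 115, 180), (18, 119, 193), (18, 75, 139), (105, 10, 149), (110, 10, 157), (102, 8, 155), (105, 7, 155), (102, 8, 152)]
y 0 base px [321.8 155.3] top edge [322.  154.1] blade top edge if seated [321.9 154.8]
rows 149 [(17, 114, 181), (17, 114, 186), (18, 115, 182), (17, 115, 179), (17, 118, 186), (18, 129, 123), (110, 5, 141), (105, 13, 159), (102, 8, 156), (102, 8, 156), (100, 10, 154)]
y 15 base px [316.8 156.3] top edge [316.9 155.1] blade top edge if seated [316.8 155.8]
rows 150 [(17, 116, 183), (17, 117, 186), (17, 116, 182), (17, 116, 178), (17, 117, 187), (17, 127, 124), (105, 7, 142), (103, 11, 160), (100, 10, 157), (108, 8, 156), (102, 8, 154)]
side pred tip outer [706. 301.] tip inner [669. 323.] heel top [425. 161.] stock end inner top [289. 262.] bottom [288. 291.] end outer top [253. 245.] corner [425. 168.] rail end [ 87. 333.]
[[   0    0   45   45 1756]
 [  12   22   28   16  269]]
edge x_board 111.8268387430403 slope -0.012851269988880875 -38.34487258454727 20.51329944288165
edge x_board 82.23762485420734 slope -0.02238834440165369 -32.12782283893638 26.453935624976353
```

The blade edge is at x=111.8, against the rail with no green showing between them. I'll check its angle against the rail's own edge over the same columns.

Run:
```python
from fit import *
_,R,t,_,_=pickle.load(open("pose.pkl","rb"))
d=pickle.load(open("top3.pkl","rb"));d0=pickle.load(open("top1.pkl","rb"))
def line(d,u0,u1,kind,z):
    im=d["img"].astype(float);out=[]
    for u in range(u0,u1):
        b=proj(d,[*(R@[112,0]+t),35]);v0=int(round(b[1]-(u-b[0])*.187))
        col=im[:,u,2]-im[:,u,0]   # red minus blue: wood high, steel ~0, hide negative
        if kind=="in": r=np.arange(v0-5,v0+5)
        else: r=np.arange(v0-16,v0-3); 
        c=col[r]
        if kind=="in":
            k=np.where((c[:-1]>=35)&(c[1:]<35))[0]
            if len(k):k=k[-1];out.append((u,r[k]+(c[k]-35)/(c[k]-c[k+1])))
    q=np.array([R.T@(ray(d,u,v,z)[:2]-t) for u,v in out]);p=np.polyfit(q[:,1],q[:,0],1);return p,len(q),np.std(q[:,0]-np.polyval(p,q[:,1]))
print("rail/hide before, blade cols",line(d0,313,338,"in",33))
print("rail/hide before, all",line(d0,285,368,"in",33))
print("rail/blade now",line(d,313,338,"in",33))
print("rail/hide now, beyond blade",line(d,343,368,"in",33))
```

```text
rail/hide before, blade cols (array([-1.13747975e-02,  1.12553081e+02]), 25, np.float64(0.3598652798486956))
rail/hide before, all (array([-1.24457178e-02,  1.12536836e+02]), 83, np.float64(0.35287797545862776))
rail/blade now (array([-1.42493382e-02,  1.13377746e+02]), 25, np.float64(0.29227269543001927))
rail/hide now, beyond blade (array([-1.65605201e-02,  1.12214068e+02]), 25, np.float64(0.42038272776944646))
```

The rail itself shows the same slope (−0.012) as the blade (−0.013), so the square is aligned within about 0.01 rad. I'll hold briefly, then hand in.

```bash
python3 -m handwheel '[[[1,0,0,0,0],[1,0,0,0,0],[1,0,0,0,0],[1,0,0,0,0]]]' && python3 -c "
from rig import ctrl;print(ctrl.finish_job())"
```

```text
time_s: 12.2
eef_pos: [577.9, 49.4, 51.3]
ee_rot: [-0.004, -0.113, 0.994, -0.002]
force: [-18.4, -22.2, 17.2]
grip_width: 0.174
grip_force: 71.9
the job is handed in; nothing more can be done
None
```

I handed the job in at 12.2 s, and the hand-in gave no verdict: the hold-down plate is snapped shut, and the try square is seated in the rail corner and still held, pressed against both rails with roughly 18–22 N on each axis at the wrist.

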